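Line up the filling manifold and lock off the valve that binds

ROBOT

A 6-joint arm with a two-finger parallel gripper is mounted at the origin on the work surface. World frame = base frame: x ahead of the robot, y to its left, z up, the work surface at z = 0. Lengths are in m, angles in rad, forces in N, time in s.
With the tool pointing down it reaches from about 0.275 to 0.85 m from the base axis. Payload 19 kg.
Tool frame: the origin (TCP) lies at the centre of the arm's flange, where the gripper is bolted on; the fingertips stand 173 mm ahead of it and the grasp point (between the pads) lies 155 mm ahead of it; z points along the fingers, y is the line along which they close (so a half turn about z gives the same grasp; the last joint's range is limited). The gripper opens to 85 mm and grips with 20 to 120 N. Pads are 22 mm wide; open, the fingers measure 114 mm over their backs; the gripper's body (76 mm by 85 mm) begins 54 mm behind the grasp point. The pads swing forward as they close: fully open they stand 13 mm farther back than shut.
Start: joints at [1.087, 0.15, 1.437, -0, 1.554, -0.134], TCP at [0.197, 0.54, 0.405] pointing down, gripper open.
Joint ranges: [-2.8, 2.8], [-0.68, 2.1], [0.12, 2.68], [-1.39, 4.53], [0.16, 2.79], [-2.81, 2.81]. Speed limits (rad/s): [1.89, 1.89, 2.22, 3.01, 3.01, 3.01].

INTERFACE

Orientations are given as a unit quaternion [w, x, y, z].
In Python, from station import bot, let_go, close_gripper, solver, telemetry, get_image, calibration, finish_job gives the robot as it stands. The module is installed in compiled form; this text tells all that it offers. Calls block until the motion is done:
- bot.move_pose(position, orientation): joint-space move of the TCP to a pose.
- bot.move_straight(position, max_speed=0.15, orientation=None): straight line of the TCP; orientation=None keeps the orientation; max_speed is the mean speed in m/s.
- bot.move_joints(angles): joint-space move.
- let_go() and close_gripper(grip_force=None): open the fingers fully, or close them until they stop; grip_force is the grip in N (None keeps the last).
- bot.dwell(seconds).
- solver.ik(position, orientation): joint angles nearest the present ones, or None.
- telemetry.get_state(): the state.
- get_image(name): name is "scene" or "top" or "wrist"; returns the picture (480x640x3 uint8, red, green, blue); there is no depth.
- calibration(name): a dict with "camera_matrix" (3x3 intrinsics, pixels), "cam_to_world" (4x4, takes a point from camera to world coordinates). Camera axes: x right, y down, z forward; pixel columns grow to the right and rows downward; lengths in m; the calibration is good to about 2 mm. A picture is of the moment at which its call begins: read the wrist's pose just before it. calibration takes no time and is no camera call; for the wrist camera it gives the pose at the moment of the call.
A pose or a line that the arm cannot do raises bot.Unreachable and nothing moves.
- finish_job(): hands the job in; it is judged then, once.
The state is a dict: "time": time; "joints": joint angles; "qd": joint speeds; "tau": joint torques, N m; "position": TCP position; "tool_rot": TCP orientation; "force": force on the tool from outside, world axes, zero at the start; "torque": the same for the moment, N m; "opening": opening from 0.0 (shut) to 1.0 (fully open); "grasp_force": force on a finger pad.
Only numpy, scipy, OpenCV 4.12 (cv2) and the standard library are available. Lean on these libraries where they do the work, as an engineer would, in place of code of your own. Each camera call takes 0.05 s, during which the arm holds its last target. There are 200 camera calls.

TASK

Line up the bottle-filling manifold for the next run: swing the three valve levers by feel from closed towards open, and leave every valve that swings freely fully open with its latch still drawn back. A lever that jams part-way must not be forced: swing it back fully closed and slide its locking latch home towards the pivot so that nobody uses that valve. Leave the other things on the bench alone.

Things in the scene. Friction and masses are not known exactly. Their poses are not given: they have to be found in the camera images.
- manifold: Fixed stainless filling manifold: header pipe along its y axis (560 mm long, 40 mm thick, top 105 mm high, 115 mm behind the valves) and three identical lever ball valves 175 mm apart, at local y +175, 0, -175 mm. Origin on the bench below the middle valve, x away from the spouts, z up. Valve bodies: 66 x 66 x 58 mm, tops 114 mm high. Farther than 40 mm from a pivot nothing under the levers is above 125 mm.
- lever_1 (a joint): left-hand (+y) valve's lever, rad: 0 closed (along the header, to local +y), pi/2 open (to local -x, over the spout; counter-clockwise from above), a stop at each end. Starts 0 to 0.2, stays where left. Even packing drag of 0.35 to 0.6 N m (3 to 6 N at mid-grip) is normal; a displaced seat jams a valve somewhere from 0.4 to 1.1 rad (force passes 20 N within 0.1 rad), unseen from outside.
- latch_1 (a joint): Locking latch on the left-hand (+y) valve's lever, m: 0 drawn back (lever free), 0.016 home, pushed along the lever towards the pivot. Starts at 0 to 0.003. Slides with about 3 N of friction and stays where left; its bolt enters the stop plate's notch only with the lever closed (within about 0.1 rad) and then holds it.
- pivot_1 (a point): Point on the vertical pivot axis of the left-hand (+y) valve's lever, 146 mm above the bench, level with the middle of the grip. y axis along the lever towards the grip (turns with it), z up.
- grip_1 (a point): Centre of the black plastic grip of the left-hand (+y) lever, 114 mm from the pivot and 146 mm above the bench. Grip 72 mm long (78 to 150 mm from the pivot), 24 mm wide, 14 mm thick. y axis along the lever, away from the pivot; z up.
- slide_1 (a point): Middle of the left-hand (+y) lever's dark steel latch saddle, 132 mm above the bench, 56 mm from the pivot when drawn back. It straddles the lever: 28 mm wide, 18 mm long, 122 to 138 mm above the bench, with an 8 mm high thumb ridge on top. Pinch it across its width from above, or push it. y axis along the lever, away from the pivot.
- lever_2 (a joint): middle valve's lever, rad: 0 closed (along the header, to local +y), pi/2 open (to local -x, over the spout; counter-clockwise from above), a stop at each end. Starts 0 to 0.2, stays where left. Even packing drag of 0.35 to 0.6 N m (3 to 6 N at mid-grip) is normal; a displaced seat jams a valve somewhere from 0.4 to 1.1 rad (force passes 20 N within 0.1 rad), unseen from outside.
- latch_2 (a joint): Locking latch on the middle valve's lever, m: 0 drawn back (lever free), 0.016 home, pushed along the lever towards the pivot. Starts at 0 to 0.003. Slides with about 3 N of friction and stays where left; its bolt enters the stop plate's notch only with the lever closed (within about 0.1 rad) and then holds it.
- pivot_2 (a point): Point on the vertical pivot axis of the middle valve's lever, 146 mm above the bench, level with the middle of the grip. y axis along the lever towards the grip (turns with it), z up.
- grip_2 (a point): Centre of the black plastic grip of the middle lever, 114 mm from the pivot and 146 mm above the bench. Grip 72 mm long (78 to 150 mm from the pivot), 24 mm wide, 14 mm thick. y axis along the lever, away from the pivot; z up.
- slide_2 (a point): Middle of the middle lever's dark steel latch saddle, 132 mm above the bench, 56 mm from the pivot when drawn back. It straddles the lever: 28 mm wide, 18 mm long, 122 to 138 mm above the bench, with an 8 mm high thumb ridge on top. Pinch it across its width from above, or push it. y axis along the lever, away from the pivot.
- lever_3 (a joint): right-hand (-y) valve's lever, rad: 0 closed (along the header, to local +y), pi/2 open (to local -x, over the spout; counter-clockwise from above), a stop at each end. Starts 0 to 0.2, stays where left. Even packing drag of 0.35 to 0.6 N m (3 to 6 N at mid-grip) is normal; a displaced seat jams a valve somewhere from 0.4 to 1.1 rad (force passes 20 N within 0.1 rad), unseen from outside.
- latch_3 (a joint): Locking latch on the right-hand (-y) valve's lever, m: 0 drawn back (lever free), 0.016 home, pushed along the lever towards the pivot. Starts at 0 to 0.003. Slides with about 3 N of friction and stays where left; its bolt enters the stop plate's notch only with the lever closed (within about 0.1 rad) and then holds it.
- pivot_3 (a point): Point on the vertical pivot axis of the right-hand (-y) valve's lever, 146 mm above the bench, level with the middle of the grip. y axis along the lever towards the grip (turns with it), z up.
- grip_3 (a point): Centre of the black plastic grip of the right-hand (-y) lever, 114 mm from the pivot and 146 mm above the bench. Grip 72 mm long (78 to 150 mm from the pivot), 24 mm wide, 14 mm thick. y axis along the lever, away from the pivot; z up.
- slide_3 (a point): Middle of the right-hand (-y) lever's dark steel latch saddle, 132 mm above the bench, 56 mm from the pivot when drawn back. It straddles the lever: 28 mm wide, 18 mm long, 122 to 138 mm above the bench, with an 8 mm high thumb ridge on top. Pinch it across its width from above, or push it. y axis along the lever, away from the pivot.
- bottle_1: Capped empty glass bottle, 62 mm diameter, 165 mm tall. Bystander; origin at its underside.
- bottle_2: Capped empty glass bottle, 62 mm diameter, 165 mm tall. Bystander; origin at its underside.
- clamp: Loose stainless pipe clamp ring, 66 mm across, 12 mm high, lying between the left and middle valves. Bystander; origin at its underside.
- blank_cap: Stainless blank cap, 51 mm diameter, 14 mm high, lying between the middle and right valves. Bystander; origin at its underside.
- jug: Red plastic measuring jug, 104 mm diameter, 130 mm tall, at the right. Bystander; origin at its underside.
- brush: Cleaning brush lying at the left. Bystander; origin at its underside.
- spoon: Steel spoon lying at the right. Bystander; origin at its underside.

How it is judged:
At the end, for the whole second after the job is handed in: The two valves that swing freely stand fully open (lever beyond 1.48 rad of 1.57) with their latches drawn back (under 8 of 16 mm); the valve that jams is fully closed (lever under 0.09 rad) with its latch home (beyond 12 of 16 mm) (((value of joint lever_1 below 0.09 rad and value of joint latch_1 above 0.012 m and value of joint each of lever_2, lever_3 above 1.48 rad and value of joint each of latch_2, latch_3 below 0.008 m) or (value of joint each of lever_1, lever_3 above 1.48 rad and value of joint each of latch_1, latch_3 below 0.008 m and value of joint lever_2 below 0.09 rad and value of joint latch_2 above 0.012 m) or (value of joint each of lever_1, lever_2 above 1.48 rad and value of joint each of latch_1, latch_2 below 0.008 m and value of joint lever_3 below 0.09 rad and value of joint latch_3 above 0.012 m))); the robot touches nothing.
It fails at once if a jammed lever is forced (pushed against the jam with more than about 40 N at its grip) (contact force between any of lever_1, lever_2, lever_3 and anything else above 230 N).
It fails at once if a bystander is shoved more than 30 mm (distance of any of bottle_1, bottle_2, clamp, blank_cap, jug, brush, spoon from where it was at the start of the episode above 0.03 m).
It fails at once if a bottle or the jug is tipped (angle between any of bottle_1, bottle_2, jug's own z axis and vertical above 0.35 rad).
It also fails if it takes over 59 s, if anything falls off the work surface, if the arm or the gripper's body presses on something with over 40 N, if the wrist force passes 120 N, or if a joint passes its speed limit or range.

## Working session

There is one attempt and no reset: what is moved stays moved. The work goes in short steps, each a Python script; the robot and the scene stay as the last script left them, time stands still between calls to the robot, and variables do not carry over. Pictures are saved under pics/ and viewed, at most 10 in all, crops included, and the job is handed in when it is done.

```bash
mkdir -p pics; python3 - <<'E'
from station import *
import cv2,numpy as np
for n in("top","scene"):
    im=get_image(n); cv2.imwrite(f"pics/{n}.png",im[:,:,::-1])
    c=calibration(n); print(n,np.round(c["camera_matrix"],1).tolist(),np.round(c["cam_to_world"],3).tolist())
s=telemetry.get_state();print({k:np.round(v,3).tolist() for k,v in s.items()})
E
```

```text
top [[563.2, 0.0, 313.4], [0.0, 563.2, 228.3], [0.0, 0.0, 1.0]] [[-0.004, -0.99, 0.138, 0.268], [-1.0, 0.006, 0.015, -0.008], [-0.015, -0.137, -0.99, 1.82], [0.0, 0.0, 0.0, 1.0]]
scene [[556.2, 0.0, 313.4], [0.0, 556.2, 241.4], [0.0, 0.0, 1.0]] [[0.016, 0.714, -0.7, 1.459], [1.0, -0.001, 0.022, -0.024], [0.015, -0.7, -0.714, 1.109], [0.0, 0.0, 0.0, 1.0]]
{'time': 0.1, 'joints': [1.087, 0.151, 1.438, -0.0, 1.554, -0.134], 'qd': [-0.0, -0.0, -0.002, -0.0, -0.002, 0.001], 'tau': [0.004, -71.438, -57.18, -0.0, 0.007, 0.0], 'position': [0.197, 0.54, 0.404], 'tool_rot': [-0.0, 0.174, 0.985, -0.0], 'force': [-0.064, 0.293, -0.147], 'torque': [0.05, -0.006, 0.01], 'grasp_force': 0.0, 'opening': 1.001}
```

View pics/top.png

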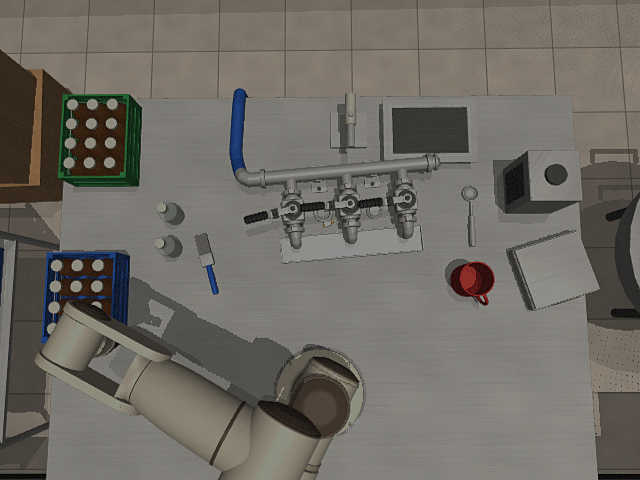

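View pics/scene.png

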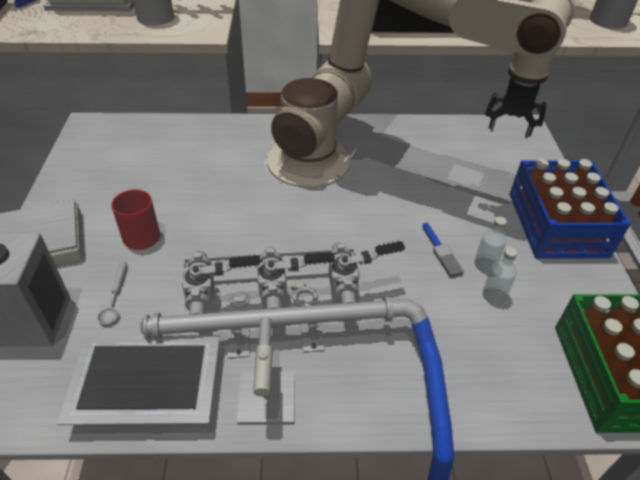

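The top view shows the pivots near (291,208), (348,204) and (405,197), with the black grips to their left at (256,217), (313,206) and (370,203). The scene view agrees. Next I'll locate them roughly and take a close wrist look.

```bash
cat > h.py <<'E'
from station import *
import cv2,numpy as np
from scipy.spatial.transform import Rotation as R
def cast(cal,uv,z):
    K,T=np.array(cal["camera_matrix"]),np.array(cal["cam_to_world"])
    d=T[:3,:3]@np.linalg.solve(K,[uv[0],uv[1],1.]); o=T[:3,3]
    return (o+d*(z-o[2])/d[2])
def down(yaw):  # tool z down; closing line (tool y) at angle yaw from world +y
    q=(R.from_euler('z',yaw)*R.from_quat([1,0,0,0])).as_quat()   # xyzw
    return [q[3],q[0],q[1],q[2]]
E
python3 - <<'E'
from h import *
c=calibration("top")
for uv in[(291,208),(348,204),(405,197),(256,217),(313,206),(370,203)]: print(np.round(cast(c,uv,.146),3))
for n,uv in dict(b1=(168,212),b2=(166,245),jug=(472,280)).items(): print(n,np.round(cast(c,uv,.1),3))
print(R.from_quat(np.roll(telemetry.get_state()["tool_rot"],-1)).as_matrix().round(2).tolist())
m=cast(c,(330,205),.146)
p=[m[0]-.06,m[1],.50]
for yaw in(0,np.pi/2,-np.pi/2): print(yaw,solver.ik(p,down(yaw)))
T=np.array(calibration("wrist")["cam_to_world"]);print(T.round(3))
E
```

```text
[0.563 0.084 0.146]
[ 0.574 -0.088  0.146]
[ 0.594 -0.26   0.146]
[0.536 0.19  0.146]
[0.569 0.018 0.146]
[ 0.577 -0.154  0.146]
b1 [0.561 0.469 0.1  ]
b2 [0.458 0.472 0.1  ]
jug [ 0.346 -0.463  0.1  ]
[[-0.94, 0.34, -0.0], [0.34, 0.94, -0.0], [0.0, -0.0, -1.0]]
0 [-2.16135256e-01  5.22668978e-03  1.40374274e+00 -4.44089210e-16
  1.73262322e+00  1.35466107e+00]
1.5707963267948966 [-2.16135256e-01  5.22668978e-03  1.40374274e+00 -4.44089210e-16
  1.73262322e+00 -2.16135256e-01]
-1.5707963267948966 None
[[ 0.342  0.906  0.25   0.133]
 [ 0.94  -0.33  -0.092  0.563]
 [-0.001  0.267 -0.964  0.374]
 [ 0.     0.     0.     1.   ]]
```

```bash
python3 - <<'E'
from h import *
for z in(.66,.6,.55,.5):
    p=[.59,-.04,z]
    if solver.ik(p,down(0)) is not None: break
print(p); bot.move_pose(p,down(0))
bot.dwell(.2)
c=calibration("wrist"); im=get_image("wrist"); cv2.imwrite("pics/w1.png",im[:,:,::-1])
np.savez("w1.npz",K=c["camera_matrix"],T=c["cam_to_world"]); print(np.round(c["camera_matrix"],1).tolist(),np.round(c["cam_to_world"],3).tolist(), telemetry.get_state()["time"])
E
```

```text
[0.59, -0.04, 0.66]
[[423.7, 0.0, 317.8], [0.0, 423.7, 240.3], [0.0, 0.0, 1.0]] [[0.001, -0.964, -0.267, 0.657], [-1.0, -0.001, -0.0, -0.04], [-0.0, 0.267, -0.964, 0.63], [0.0, 0.0, 0.0, 1.0]] 2.9833
```

View pics/w1.png

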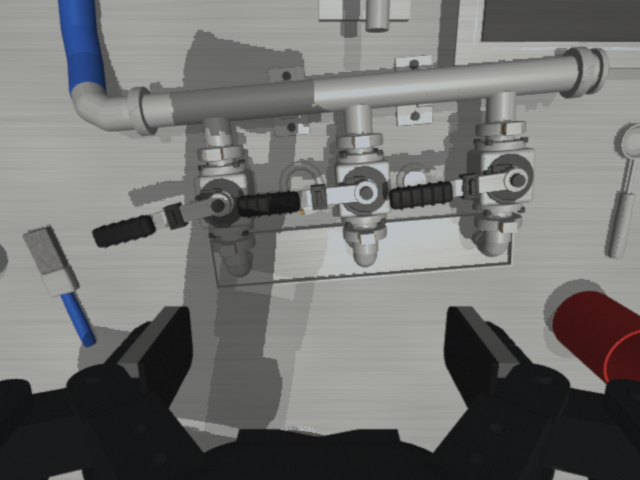

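The wrist view shows the pivot nuts at (219,205), (366,193) and (516,180). The grips are at about (124,231), (270,204) and (421,195), and the latch saddles lie between each grip and its pivot. I'll refine these numerically.

```bash
cat > meas.py <<'E'
from h import *
d=np.load("w1.npz"); c=dict(camera_matrix=d["K"],cam_to_world=d["T"])
im=cv2.imread("pics/w1.png"); 
m=(im.max(2)<50).astype(np.uint8); m[280:]=0; m[:165]=0; m[:,540:]=0
n,l,s,ce=cv2.connectedComponentsWithStats(m)
G=[ce[i] for i in range(1,n) if s[i,4]>500]; print([(s[i].tolist(),ce[i].round(1).tolist()) for i in range(1,n) if s[i,4]>100])
P=[]
for uv in[(219,205),(366,193),(516,180)]: P.append(cast(c,uv,.155)[:2])
P=np.array(P); print(P.round(4), np.linalg.norm(np.diff(P,axis=0),axis=1))
u=P[0]-P[2]; psi=np.arctan2(-u[0],u[1]); print("manifold yaw",psi)
mid=P.mean(0); u/=np.linalg.norm(u); P=np.array([mid+.175*u,mid,mid-.175*u])
G=sorted(G,key=lambda g:g[0])
th=[]
for p,g in zip(P,G):
    w=cast(c,g,.150)[:2]; v=w-p; a=np.arctan2(-v[0],v[1]); th.append(a-psi); print("grip",w.round(4),"r",np.linalg.norm(v),"lever angle",a-psi)
np.savez("man.npz",P=P,psi=psi,th=th)
E
python3 meas.py
```

```text
[([389, 181, 63, 28, 791], [419.8, 194.7]), ([208, 191, 92, 36, 1546], [260.4, 206.1]), ([166, 203, 21, 25, 293], [174.6, 215.6]), ([93, 216, 62, 31, 1154], [123.8, 230.7])]
[[ 0.5671  0.072 ]
 [ 0.581  -0.0946]
 [ 0.5958 -0.2618]] [0.16717513 0.16792431]
manifold yaw 0.08594206649800433
grip [0.5355 0.1863] r 0.11106982687736908 lever angle 0.19480481483131118
grip [0.5649 0.0257] r 0.12157240249121092 lever angle 0.049089772287960035
grip [ 0.5783 -0.1566] r 0.11398442292280649 lever angle 0.07318703067027414
```

```bash
sed -i 's/uv,.155/uv,.135/; s/^G=sorted.*/G=sorted(G,key=lambda g:g[0]); G[1]=np.array([269.5,204.])/' meas.py; python3 meas.py
```

```text
[([389, 181, 63, 28, 791], [419.8, 194.7]), ([208, 191, 92, 36, 1546], [260.4, 206.1]), ([166, 203, 21, 25, 293], [174.6, 215.6]), ([93, 216, 62, 31, 1154], [123.8, 230.7])]
[[ 0.5633  0.0768]
 [ 0.5778 -0.0968]
 [ 0.5932 -0.2712]] [0.17422037 0.17500112]
manifold yaw 0.08594206649800441
grip [0.5355 0.1863] r 0.11245197664265998 lever angle 0.16179067414575204
grip [0.5674 0.0152] r 0.11279095896526979 lever angle 0.009469061470438953
grip [ 0.5783 -0.1566] r 0.1157994904949292 lever angle 0.04274896468688856
```

```bash
cat >> h.py <<'E'
d=np.load("man.npz"); P,psi,TH=d["P"],float(d["psi"]),d["th"]
def pose(i,th,r,z):   # TCP pose for grasp point at radius r on lever i
    a=psi+th
    return [P[i][0]-r*np.sin(a),P[i][1]+r*np.cos(a),z+.155],down(a+np.pi/2)
def ftan(th):
    f=np.array(telemetry.get_state()["force"]); a=psi+th
    return -(f[:2]@[-np.cos(a),-np.sin(a)]), f   # resistance to opening
def go(i,th,r,z,v=.15):
    p,q=pose(i,th,r,z); bot.move_straight(p,v,q)
def swing(i,t0,t1,r,lim,step=.05,v=.045):
    """arc from t0 to t1; stops when the resistance passes lim; returns angle"""
    n=max(1,int(np.ceil(abs(t1-t0)/step))); s=np.sign(t1-t0); log=[]
    for t in np.linspace(t0,t1,n+1)[1:]:
        go(i,t,r,.147,v); k,f=ftan(t); log.append((round(t,2),round(s*k,1),np.abs(f).max().round(1)))
        if s*k>lim: break
    print(log); return t,s*k
def grab(i,th,r):
    p,q=pose(i,th,r,.22); bot.move_pose(p,q); go(i,th,r,.147,.2); close_gripper(25)
    print("grasp",telemetry.get_state()["opening"],ftan(th))
def test(i,r=.110):
    grab(i,TH[i],r)
    t,k=swing(i,TH[i],1.60,r,14)
    if k>14 and t<1.35:
        print("JAM",i+1,t); t,k=swing(i,t,-.03,r,14,.1); res="jam"
    else: res="open"
    go(i,t,r,.147); let_go(); go(i,t,r,.22,.25); print(res,t,k,telemetry.get_state()["time"]); return res
E
python3 -c "
from h import *
test(0)"
```

```text
grasp 0.2719766422242036 (np.float64(-1.4546225486306614), array([-1.25572591, -0.9674818 ,  6.05051154]))
[(np.float64(0.21), np.float64(-0.7), np.float64(5.0)), (np.float64(0.26), np.float64(-0.6), np.float64(6.2)), (np.float64(0.31), np.float64(-0.2), np.float64(6.3)), (np.float64(0.36), np.float64(0.6), np.float64(5.6)), (np.float64(0.41), np.float64(0.1), np.float64(6.1)), (np.float64(0.46), np.float64(0.3), np.float64(5.5)), (np.float64(0.51), np.float64(0.9), np.float64(6.0)), (np.float64(0.56), np.float64(0.5), np.float64(5.5)), (np.float64(0.61), np.float64(0.6), np.float64(4.9)), (np.float64(0.66), np.float64(-0.0), np.float64(5.1)), (np.float64(0.71), np.float64(1.4), np.float64(5.3)), (np.float64(0.76), np.float64(1.0), np.float64(6.0)), (np.float64(0.81), np.float64(0.2), np.float64(6.3)), (np.float64(0.86), np.float64(0.5), np.float64(7.3)), (np.float64(0.91), np.float64(1.2), np.float64(8.1)), (np.float64(0.96), np.float64(1.9), np.float64(9.1)), (np.float64(1.0), np.float64(1.5), np.float64(9.3)), (np.float64(1.05), np.float64(0.3), np.float64(10.6)), (np.float64(1.1), np.float64(-0.3), np.float64(11.0)), (np.float64(1.15), np.float64(1.2), np.float64(12.9)), (np.float64(1.2), np.float64(1.2), np.float64(13.6)), (np.float64(1.25), np.float64(1.3), np.float64(14.3)), (np.float64(1.3), np.float64(0.6), np.float64(15.1)), (np.float64(1.35), np.float64(1.3), np.float64(15.7)), (np.float64(1.4), np.float64(0.2), np.float64(15.8)), (np.float64(1.45), np.float64(0.7), np.float64(17.5)), (np.float64(1.5), np.float64(-0.5), np.float64(17.9)), (np.float64(1.55), np.float64(0.7), np.float64(17.6)), (np.float64(1.6), np.float64(40.0), np.float64(42.5))]
open 1.6 39.972562025558396 14.75
```

Lever 1 swung freely to its stop. However, the packing drag didn't show in the tangential force, because the pads carry it as a couple. For the next levers I'll measure the full moment about the pivot and take finer steps.

```bash
cat >> h.py <<'E'
def swing(i,t0,t1,r,lim,step=.025,v=.04):
    n=max(1,int(np.ceil(abs(t1-t0)/step))); s=np.sign(t1-t0); log=[]
    for t in np.linspace(t0,t1,n+1)[1:]:
        go(i,t,r,.147,v); st=telemetry.get_state(); f=st["force"]; d=np.array(st["position"])[:2]-P[i]
        k=-s*(st["torque"][2]+d[0]*f[1]-d[1]*f[0])/r; ft=s*ftan(t)[0]
        log.append(f"{t:.2f}:{k:.0f}/{ft:.0f}")
        if max(k,ft)>lim: break
    print(*log); return t,max(k,ft)
E
python3 -c "
from h import *
test(1,.108)"
```

```text
grasp 0.2758223374768934 (np.float64(-0.9457486217326281), array([-0.86132887, -0.92726507,  6.97383726]))
0.03:-1/1 0.06:-1/2 0.08:-1/2 0.11:-0/2 0.13:-1/2 0.16:-0/2 0.18:-1/2 0.21:1/3 0.23:-1/3 0.26:-1/2 0.28:-1/3 0.31:0/3 0.33:0/3 0.36:-1/3 0.38:-0/3 0.41:-0/4 0.43:1/4 0.46:-0/3 0.48:-0/3 0.51:-1/3 0.53:0/4 0.56:0/4 0.58:1/5 0.61:-0/3 0.63:1/5 0.66:-0/4 0.68:1/5 0.71:1/4 0.73:1/5 0.76:0/4 0.78:0/4 0.80:0/4 0.83:0/4 0.85:1/5 0.88:-0/4 0.90:-0/4 0.93:-0/4 0.95:2/6 0.98:1/5 1.00:0/5 1.03:-0/5 1.05:-0/4 1.08:0/5 1.10:-0/4 1.13:1/5 1.15:0/5 1.18:0/4 1.20:1/4 1.23:0/4 1.25:1/5 1.28:-0/4 1.30:-0/4 1.33:1/5 1.35:0/4 1.38:1/5 1.40:0/4 1.43:0/4 1.45:1/4 1.48:-1/3 1.50:0/4 1.53:-1/2 1.55:-1/3 1.58:19/15
open 1.5751479540854756 19.08763077020028 34.3167
```

Lever 2 is open too, and its stop showed clearly as a jump in resistance. That leaves about 24 s, so lever 3 gets somewhat larger steps.

```bash
python3 -c "
from h import *
i=2;r=.110
grab(i,TH[i],r)
t,k=swing(i,TH[i],1.59,r,11,.05,.06)
print(t,k,telemetry.get_state()['time'])
if t<1.3:
    t,k=swing(i,t,-.03,r,13,.15,.1); print('back',t,k)
let_go(); print(telemetry.get_state()['time'])
im=get_image('top'); cv2.imwrite('pics/t2.png',cv2.resize(im[140:280,200:460,::-1],None,fx=3,fy=3,interpolation=cv2.INTER_CUBIC))
"
```

```text
grasp 0.2760786390283168 (np.float64(-1.9996184006430073), array([-2.06884629,  0.40612142,  5.54617039]))
0.09:-4/-2 0.14:-4/-1 0.19:-4/-1 0.24:-5/-1 0.29:-4/-0 0.34:-4/0 0.39:-4/0 0.44:-4/0 0.49:-4/1 0.54:-4/1 0.59:-4/1 0.64:-3/2 0.69:-3/2 0.74:-3/1 0.79:-4/1 0.84:-1/3 0.89:15/15
0.891241467923111 15.470760808199323 41.075
0.76:-5/-6 0.63:-4/-5 0.50:-5/-5 0.36:-4/-4 0.23:-4/-4 0.10:-5/-3 -0.03:27/24
back -0.03 26.51847021636357
43.7417
```

View pics/t2.png

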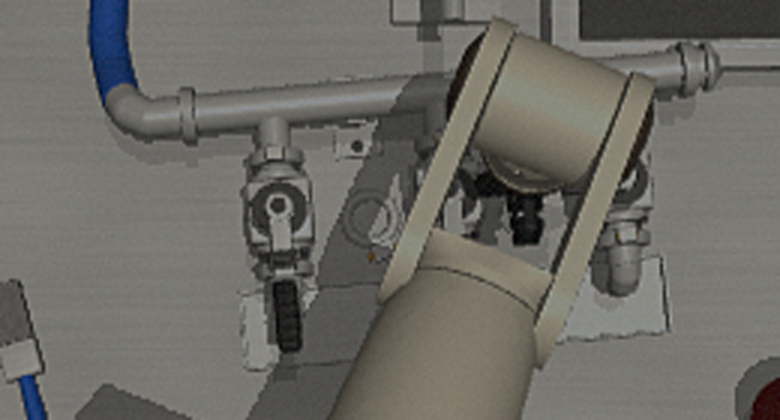

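Lever 3 jammed at about 0.87 rad and is now swung back against its closed stop. The top crop shows lever 1 pointing to the spout at (285,315), so it is open. Next I'll slide latch 3 home.

```bash
python3 -c "
from h import *
i=2
go(i,0,.063,.147,.2); go(i,0,.063,.141,.1); close_gripper(45)
s=telemetry.get_state(); print(s['opening'],s['grasp_force'],np.round(s['force'],1),s['time'])
for r in np.arange(.058,.0429,-.003):
    go(i,0,r,.141,.04); f=np.array(telemetry.get_state()['force']); k=-(f[:2]@[np.sin(psi),-np.cos(psi)]); print(round(r,3),f.round(1),'along',round(k,1))
    if abs(f[:2]@[-np.sin(psi),np.cos(psi)])>25: break
let_go(); go(i,0,r,.23,.3)
p,q=[.53,-.06,.60],down(0); bot.move_pose(p,q)
print(telemetry.get_state()['time'])
c=calibration('wrist'); im=get_image('wrist'); cv2.imwrite('pics/w2.png',im[:,:,::-1]); np.savez('w2.npz',K=c['camera_matrix'],T=c['cam_to_world'])
"
```

```text
0.31453038598884364 44.98133171349764 [-0.7  1.7  5.1] 44.9917
0.058 [ 0.6 -0.8  5.3] along -0.9
0.055 [ 0.6 -1.2  5. ] along -1.2
0.052 [ 2.2 -0.7  4.9] along -0.9
0.049 [0.4 9.7 8.7] along 9.7
0.046 [-4.3 31.9 15.2] along 32.1
49.0417
```

View pics/w2.png

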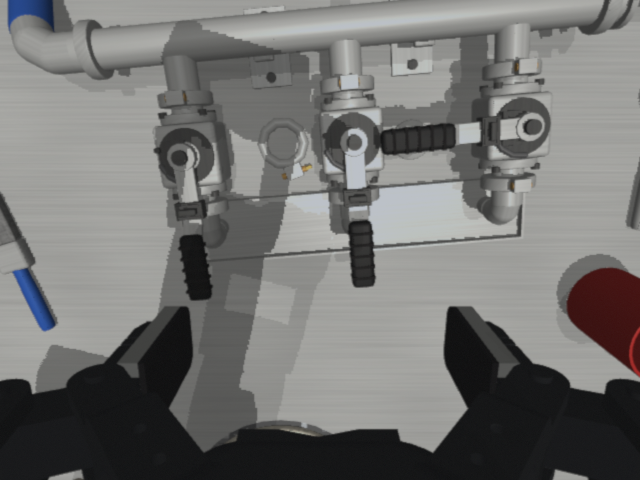

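The view shows levers 1 and 2 open, pointing at the spouts, with their saddles drawn back at (191,208) and (357,196). Lever 3 is closed with its saddle near (490,130). I'll measure that saddle's travel more closely.

```bash
python3 -c "
import cv2
im=cv2.imread('pics/w2.png'); cv2.imwrite('pics/c.png',cv2.resize(im[95:165,440:560],None,fx=6,fy=6,interpolation=cv2.INTER_CUBIC))
import numpy as np
from h import *
d=np.load('w2.npz'); c=dict(camera_matrix=d['K'],cam_to_world=d['T'])
for u in range(470,505,2): print(u, im[118:144:5,u].max(1), round(.0+float(cast(c,(u,130),.138)[1]-cast(c,(532,127),.135)[1]),4))
"
```

```text
470 [ 92 157 187 193 194 110] 0.0621
472 [ 65 169 186 193 193  86] 0.0601
474 [ 62 178 187 193 193  80] 0.0581
476 [ 50 184 186 192 192  68] 0.0562
478 [ 34 181 181 191 192  44] 0.0542
480 [ 32  88  97 135 129  32] 0.0522
482 [47 53 54 53 55 50] 0.0503
484 [72 60 58 51 66 61] 0.0483
486 [76 78 77 76 75 78] 0.0463
488 [78 60 50 44 63 77] 0.0444
490 [77 34 31 31 33 77] 0.0424
492 [78 63 67 68 69 78] 0.0404
494 [78 75 78 77 77 78] 0.0385
496 [68 69 69 69 67 73] 0.0365
498 [71 74 74 77 77 76] 0.0345
500 [ 68 131 133 134 157  77] 0.0326
502 [ 50 179 182 185 183  61] 0.0306
504 [ 66 178 182 185 179  77] 0.0286
```

View pics/c.png

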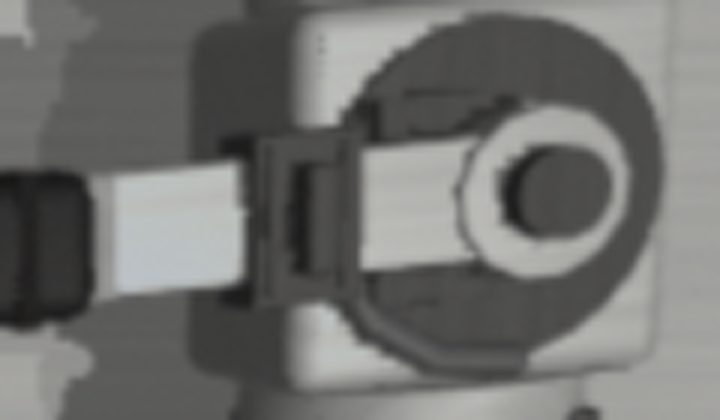

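The saddle spans columns 482 to 500, so its middle is about 41 mm from the pivot. That is roughly 15 mm of travel: the latch is home. Handing in.

```bash
python3 -c "
from station import *
print(finish_job())"
```

```text
the job is handed in; nothing more can be done
None
```

The job is handed in; the station returned no verdict. Valves 1 and 2 stand fully open with their latches drawn back, and valve 3, which jammed at about 0.87 rad, is closed with its latch home.

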